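# Unhook a sagging gate bolt and hold the spark-guard gate ajar

### The arm

A 6-joint arm with a two-finger parallel gripper is mounted at the origin on the work surface. World frame = base frame: x ahead of the robot, y to its left, z up, the work surface at z = 0. Lengths are in m, angles in rad, forces in N, time in s.
With the tool pointing down it reaches from about 0.275 to 0.875 m from the base axis. Payload 12.5 kg.
Tool frame: the origin (TCP) lies between the finger pads; the fingertips stand bot.tip_extent ahead of it and the grasp point (between the pads) lies 6 mm ahead of it (bot.tip_extent is the distance from the TCP to the fingertips, in m); x points along the fingers, y is the direction in which the jaws open and shut, and the axes are right-handed (so a half turn about x gives the same grasp; the last joint's range is limited). The gripper opens to 85 mm and grips with 20 to 120 N. Pads are 22 mm wide; open, the fingers measure 114 mm over their backs; the gripper's body (76 mm by 85 mm) begins 54 mm behind the grasp point. The pads swing forward as they close: fully open they stand 13 mm farther back than shut.
Start: joints at [1.062, 0.351, 1.652, -0, 1.139, -0.085], TCP at [0.226, 0.501, 0.256] pointing down, gripper open.
Joint ranges: [-2.75, 2.75], [-0.79, 2.1], [0.01, 2.65], [-1.57, 4.71], [0.07, 3.14], [-2.87, 2.87]. Speed limits (rad/s): [2.22, 2.22, 2.79, 3.14, 3.14, 3.14].

### API

Orientations are given as a unit quaternion [x, y, z, w].
In Python, from station import bot gives the robot as it stands. Calls block until the motion is done:
- bot.move_ptp(position, orientation): joint-space move of the TCP to a pose.
- bot.move_linear(position, v=0.15, frame=None, until_force=None): straight line of the TCP; frame=None keeps the orientation; v is the mean speed in m/s. With until_force (N) it stops when the force on the tool has changed by that much, and returns True; else False.
- bot.set_joints(angles): joint-space move.
- bot.grip(opening): finger opening in m; the grip force is fixed at half the most; returns when the fingers have stopped.
- bot.hold(seconds).
- bot.solve_ik(position, orientation): joint angles nearest the present ones, or None.
- bot.get_state(): the state.
- bot.get_image(name): name is "side" or "top" or "wrist"; returns the picture (384x512x3 uint8, blue, green, red); there is no depth.
- bot.camera_model(name): a dict with "vfov" (degrees; the focal length in pixels is half the picture's height over the tangent of half this angle, whatever the lens; pixels are square), "cx", "cy" (the principal point, pixels), "xyz" and "rotation" of the camera in the world. Camera axes: x right, y down, z forward; pixel columns grow to the right and rows downward; lengths in m; the calibration is good to about 2 mm. A picture is of the moment at which its call begins: read the wrist's pose just before it. camera_model takes no time and is no camera call; for the wrist camera it gives the pose at the moment of the call.
A pose or a line that the arm cannot do raises bot.MotionError and nothing moves.
- bot.close_job(): hands the job in, once; it reports no verdict.
Trained networks look in the newest picture that a camera, given by its name, has taken for a name from the list of things; names that differ only in an ending like _2 or _b are one class to them, and where a whole thing is asked for, a point or a joint stands for the part that bears it (a point fixed in the world has none). Each returns a list of dicts, best first, with "conf" (0 to 1); they miss things now and then, are a little off and sometimes report something else, mostly with a low value. They report only what shows in the picture. A call takes as long as a camera call.
- bot.spot_in(label, camera): "location" ([x, y, z] in m, in world coordinates, good to about 4 mm: the middle of the surface that is visible of it).
- bot.cut_out(label, camera): "mask" (384x512 bool, what is visible of it).
- bot.place_of(label, camera): "location" ([x, y, z] in m, in world coordinates, good to about 4 mm: a listed point, or the origin of a listed thing).
The state is a dict: "time": time; "qpos": joint angles; "joint_velocities": joint speeds; "joint_torque": joint torques, N m; "ee_pos": TCP position; "tool_rot": TCP orientation; "wrist_force": force on the tool from outside, world axes, zero at the start; "wrist_torque": the same for the moment, N m; "finger_gap": finger opening in m.
Only numpy, scipy, OpenCV 4.12 (cv2) and the standard library are available. Lean on these libraries where they do the work, as an engineer would, in place of code of your own. Each camera call takes 0.05 s, during which the arm holds its last target.

### The job

Open the gate of the spark guard on the sculptor's bench a little and hold it there. Its sagging bolt is hooked behind the bent-up lip of the yellow keeper, so take the bolt by its red knob, lift it over the lip while you draw it back until it is out of the keeper, then, still holding the knob, swing the gate towards the robot until its free edge stands over the yellow stripe on the bench. The program finishes while still holding the knob, with the gate kept over the stripe against the spring that would shut it; do not disturb the small sculpture, the jar or the hammer.

Things in the scene. Friction and masses are not known exactly. Their poses are not given: they have to be found in the camera images.
- guard: low three-sided grey pen fixed to the bench, 380 mm wide, 165 high, 240 deep, a green gate across its robot side. Origin on the bench in the plane of the gate; x points from the gate into the pen (away from the robot), y along the shut gate from keeper post (y -175 mm) to hinge post (y +155 mm), z up. The bolt runs along y at x = -22 mm, its axis 125 mm above the bench when sagged
- gate_hinge (a point): point on the gate's upright hinge axis at bench height (guard frame 0, 130 mm, 0). The gate is a green barred frame 150 mm high, 12 mm thick, its free edge 260 mm from this axis; its underside is 12 mm above the bench
- gate_edge (a point): lower corner of the gate's free edge, mid-thickness, 260 mm from the hinge axis; it moves with the gate
- keeper_lip (a point): top of the keeper's bent-up lip, 7 mm thick along the bolt, directly under the bolt rod. The keeper is a yellow cup on the keeper post, open at the top; a 52 mm high cheek on its robot side stops the gate from opening while the bolt is in it
- knob: red upright cylindrical knob of the bolt, 20 mm across, 44 mm tall, on a 12 mm stem, free all round; origin at the centre of the red part, about 191 mm above the bench. Rigid with the bolt: lift it to lift the bolt, pull it along guard +y to draw it. At the start about 190 mm from the hinge axis along the gate, nearer when drawn. No part near it but the stem is higher than 165 mm
- bolt (a joint): how far the bolt is drawn back towards the hinge, m: 0 fully in, 0.065 at its stop; slides with about 1.2 N friction and stays. Sagged, it catches on the lip at about 0.013; it is out of the keeper, and the gate free, from 0.042
- lift (a joint): how far the bolt is lifted in its tall worn guides, m: 0 sagged, 0.022 at its stop. The bolt (about 0.22 kg) drops back if let go. The nose pin hanging from the rod's end clears the lip from about 0.0105, and has to stay lifted until it is past it (bolt about 0.035)
- gate (a joint): opening angle of the gate, rad: 0 shut, grows as the free edge swings towards the robot (clockwise seen from above), 1.1 at its stop. A spring brings it back to 0 (1.2 N m per rad); it has a little play, also 0.02 rad inwards
- stripe_mid (a point): middle of the yellow stripe painted on the bench, 40 mm wide across the swing and 90 mm long, pointing to the hinge axis; this point is 260 mm from the hinge axis, just under where the free edge shall stand. Its angle differs from time to time (gate 0.30 to 0.50 rad)
- sculpture: small copper leaf sculpture on a black 70 mm square block, 35 mm high, 135 mm in all, inside the pen; origin at the centre of its underside; leave alone
- jar: amber jar with a steel lid, 68 mm across, 90 mm high, on the bench to the robot's left; origin at the centre of its underside; leave alone
- hammer: hammer lying on the bench to the robot's right; origin under its middle; leave alone

How it is judged:
By the outcome, as a careful person would: the job done as asked, in the order asked, and still so for the second after the job is handed in, while the arm keeps its last pose, push and grip.
It also fails if it takes over 38 s, if anything falls off the work surface, if the arm or the gripper's body presses on something with over 40 N, if the wrist force passes 120 N, or if a joint passes its speed limit or range.

## Working session

There is one attempt and no reset: what is moved stays moved. The work goes in short steps, each a Python script; the robot and the scene stay as the last script left them, time stands still between calls to the robot, and variables do not carry over. Pictures are saved under pics/ and viewed, and the job is handed in when it is done.

```bash
mkdir -p pics; ls; python3 - <<'E'
from station import bot
import cv2,numpy as np
s=bot.get_state(); print(s['time'],s['ee_pos'],s['tool_rot'],s['finger_gap'],bot.tip_extent)
for c in ['side','top']:
    cv2.imwrite(f'pics/{c}0.png',bot.get_image(c))
    m=bot.camera_model(c); print(c,m['xyz'],m['vfov'])
    for l in ['knob','gate_hinge','gate_edge','keeper_lip','stripe_mid','guard','jar','hammer','sculpture']:
        if c=='side' and l in('jar','hammer','sculpture'): continue
        print(l,[(np.round(d['location'],4).tolist(),round(d['conf'],2)) for d in bot.place_of(l,c)[:2]])
print(bot.get_state()['time'])
E
```

```text
pics
0.0 [0.22600395 0.5010931  0.25572647] [ 0.14827793  0.69141558 -0.14910864  0.69117636] 0.0853110420186715 0.025
side [ 0.40572317 -0.8660146   1.1653532 ] 49.18064454549307
knob [([0.6167, -0.1185, 0.1932], 0.62)]
gate_hinge []
gate_edge []
keeper_lip [([0.6106, -0.2119, 0.1153], 0.73)]
stripe_mid [([0.5152, -0.1573, -0.0002], 0.81)]
guard []
top [ 0.29250765 -0.02921202  1.27595578] 56.61103257509644
knob [([0.6166, -0.115, 0.1904], 0.84)]
gate_hinge [([0.6455, 0.0705, 0.0027], 0.67)]
gate_edge [([0.5121, -0.1551, 0.0013], 0.65), ([0.6347, -0.1859, 0.0155], 0.58)]
keeper_lip [([0.6126, -0.2117, 0.1163], 0.68)]
stripe_mid [([0.5128, -0.1535, 0.0039], 0.82)]
guard [([0.642, -0.0554, -0.0007], 0.83)]
jar [([0.3971, 0.3291, -0.0009], 0.82)]
hammer [([0.3846, -0.4222, 0.0036], 0.65)]
sculpture [([0.7543, -0.1078, 0.0007], 0.93)]
0.85
```

View pics/side0.png

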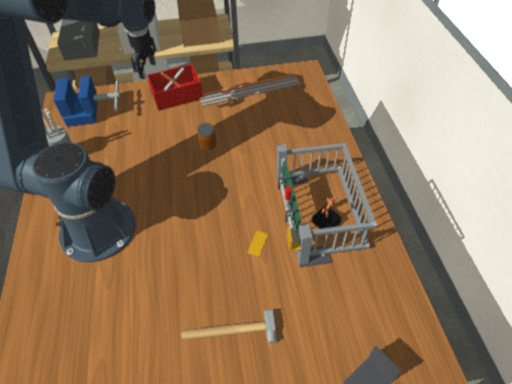

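View pics/top0.png

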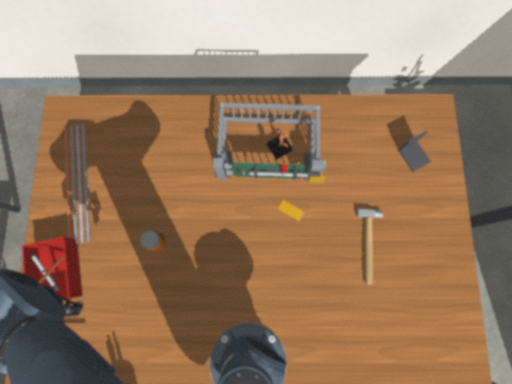

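```bash
cat > h.py <<'E'
from station import bot
import cv2,numpy as np
from scipy.spatial.transform import Rotation as R
def ori(yaw,s=1): # tool down, jaws along (-sin yaw, cos yaw)
    y=s*np.array([-np.sin(yaw),np.cos(yaw),0]); x=np.array([0,0,-1.])
    return R.from_matrix(np.c_[x,y,np.cross(x,y)]).as_quat()
def unproj(cam,u,v,z):
    m=bot.camera_model(cam); f=192/np.tan(np.radians(m['vfov']/2))
    d=np.array(m['rotation'])@np.array([(u-m['cx'])/f,(v-m['cy'])/f,1]); p=np.array(m['xyz'])
    return p+d*(z-p[2])/d[2]
E
python3 - <<'E'
from h import *
m=bot.camera_model('top');print(np.shape(m['rotation']),m['cx'],m['cy'])
for c in ['top','side']:
    bot.get_image(c)
    for l,z in [('stripe_mid',0.0)]:
        r=bot.cut_out(l,c)
        if r: 
            k=r[0]['mask']; v,u=np.nonzero(k); print(c,l,r[0]['conf'],k.sum(),u.mean(),v.mean(),unproj(c,u.mean(),v.mean(),z))
    g=cv2.imread(f'pics/{c}0.png'); hsv=cv2.cvtColor(g,cv2.COLOR_BGR2HSV)
    k=cv2.inRange(hsv,(20,180,150),(32,255,255)); n,lab,st,ce=cv2.connectedComponentsWithStats(k)
    for i in range(1,n):
        if st[i,4]>25: print(c,st[i],ce[i],unproj(c,*ce[i],0))
p=np.array([0.6167,-0.1165,0.36])
for s in (1,-1):
    for y in (0.042,):
        q=bot.solve_ik(p,ori(y,s)); print(s,q)
E
```

```text
(4,) 256.0358328317056 192.86816361350088Traceback (most recent call last):
  File "<stdin>", line 12, in <module>
  File "h.py", line 9, in unproj
    d=np.array(m['rotation'])@np.array([(u-m['cx'])/f,(v-m['cy'])/f,1]); p=np.array(m['xyz'])
      ~~~~~~~~~~~~~~~~~~~~~~~^~~~~~~~~~~~~~~~~~~~~~~~~~~~~~~~~~~~~~~~~~
ValueError: matmul: Input operand 1 has a mismatch in its core dimension 0, with gufunc signature (n?,k),(k,m?)->(n?,m?) (size 3 is different from 4)
```

```bash
sed -i "s/d=np.array(m\['rotation'\])@/d=R.from_quat(m['rotation']).as_matrix()@/" h.py
python3 - <<'E'
from h import *
for c in ['top','side']:
    bot.get_image(c)
    r=bot.cut_out('stripe_mid',c)
    if r: 
        k=r[0]['mask']; v,u=np.nonzero(k); print(c,r[0]['conf'],k.sum(),u.mean(),v.mean(),unproj(c,u.mean(),v.mean(),0))
    g=cv2.imread(f'pics/{c}0.png'); hsv=cv2.cvtColor(g,cv2.COLOR_BGR2HSV)
    k=cv2.inRange(hsv,(20,180,150),(32,255,255)); n,lab,st,ce=cv2.connectedComponentsWithStats(k)
    for i in range(1,n):
        if st[i,4]>25: print(c,st[i],ce[i],unproj(c,*ce[i],0))
p=np.array([0.6167,-0.1165,0.36])
for s in (1,-1):
    for y in (-0.042,-.53):
        print(s,bot.solve_ik(p,ori(y,s)))
m=bot.camera_model('wrist'); s=bot.get_state()
print(R.from_quat(s['tool_rot']).inv().apply(np.array(m['xyz'])-s['ee_pos']), m['vfov'])
E
```

```text
top 0.58 280 291.00357142857143 209.47857142857143 [ 0.51564803 -0.15312907  0.        ]
top [309 177  16   5  62] [316.41935484 179.35483871] [ 0.62837513 -0.24968321  0.        ]
top [279 200  24  20 246] [290.47560976 209.77235772] [ 0.51457142 -0.15118907  0.        ]
side 0.88 312 257.41346153846155 242.96794871794873 [ 0.51453806 -0.15318021  0.        ]
side [287 227  13  24  89] [290.29213483 239.78651685] [ 0.62174916 -0.16148748  0.        ]
side [248 231  20  25 293] [257.46416382 242.99658703] [ 0.51468013 -0.15331767  0.        ]
1 [-2.60867317e-01  4.19814489e-01  1.29657491e+00 -4.44089210e-16
  1.42520325e+00 -1.78966364e+00]
1 [-2.60867317e-01  4.19814489e-01  1.29657491e+00 -4.44089210e-16
  1.42520325e+00 -1.30166364e+00]
-1 [-2.60867317e-01  4.19814489e-01  1.29657491e+00 -4.44089210e-16
  1.42520325e+00  1.35192901e+00]
-1 [-2.60867317e-01  4.19814489e-01  1.29657491e+00 -4.44089210e-16
  1.42520325e+00  1.83992901e+00]
[-0.11766717 -0.00030805 -0.08023308] 62.30204408710596
```

```bash
python3 - <<'E'
from h import *
bot.move_ptp([0.605,-0.105,0.36],ori(-0.042))
print(bot.get_state()['time'],bot.get_state()['ee_pos'])
cv2.imwrite('pics/w1.png',bot.get_image('wrist'))
for l in ['knob','gate_hinge','gate_edge','keeper_lip','stripe_mid','guard']:
    print(l,[(np.round(d['location'],4).tolist(),round(d['conf'],2)) for d in bot.place_of(l,'wrist')[:2]])
print(bot.get_state()['time'],bot.get_state()['wrist_force'])
E
```

```text
3.7083 [ 0.6050576  -0.10427238  0.35989842]
knob [([0.6203, -0.1155, 0.1961], 0.7)]
gate_hinge [([0.6445, 0.0747, -0.0028], 0.76)]
gate_edge [([0.6384, -0.1928, 0.0133], 0.88)]
keeper_lip [([0.6366, -0.1932, 0.0112], 0.32)]
stripe_mid [([0.5153, -0.1555, 0.0002], 0.85)]
guard [([0.6385, -0.0554, 0.0001], 0.91)]
4.0583 [0.6326463  0.24134113 0.30096871]
```

View pics/w1.png

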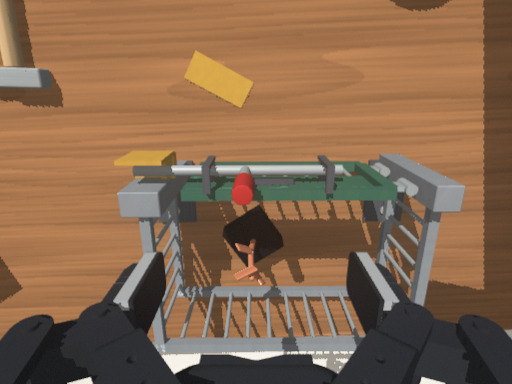

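```bash
python3 - <<'E'
from h import *
g=cv2.imread('pics/w1.png'); hsv=cv2.cvtColor(g,cv2.COLOR_BGR2HSV)
k=cv2.inRange(hsv,(0,200,70),(8,255,255))|cv2.inRange(hsv,(174,200,70),(180,255,255)); n,lab,st,ce=cv2.connectedComponentsWithStats(k)
for i in range(1,n):
    if st[i,4]>60: print(st[i],ce[i])
print('top',unproj('wrist',243.5,191,.213), 'bolt L',unproj('wrist',180,170,.125),'R',unproj('wrist',320,171,.125))
k=cv2.inRange(hsv,(18,150,100),(34,255,255)); n,lab,st,ce=cv2.connectedComponentsWithStats(k)
for i in range(1,n):
    if st[i,4]>200: print(st[i],ce[i],unproj('wrist',*ce[i],0))
cv2.imwrite('pics/w1c.png',cv2.resize(g[130:230,110:470],None,fx=2.2,fy=4.4,interpolation=2)[:, :800])
E
```

```text
top [ 0.6124357  -0.11713686  0.213     ] bolt L [ 0.61327571 -0.19341676  0.125     ] R [ 0.62115266 -0.03318879  0.125     ]
[ 184   51   69   57 1920] [217.87447917  79.17447917] [ 0.51454289 -0.15639162  0.        ]
[114 151  62  15 746] [145.88337802 158.00670241] [ 0.62362456 -0.2757977   0.        ]
```

View pics/w1c.png

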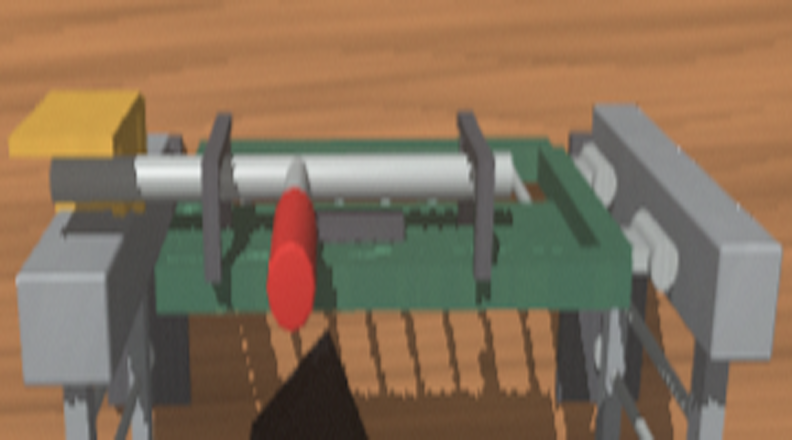

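```bash
python3 - <<'E'
from h import *
print('top',unproj('wrist',242.7,194.3,.213))
bot.move_linear([0.617,-0.1165,0.26],v=0.15,frame=ori(-0.045))
bot.move_linear([0.617,-0.1165,0.202],v=0.08,until_force=8)
bot.get_image('wrist')
print(bot.get_state()['ee_pos'])
bot.grip(0.0)
s=bot.get_state();print(s['time'],s['ee_pos'],s['finger_gap'],s['wrist_force'],s['wrist_torque'])
cv2.imwrite('pics/w2.png',bot.get_image('wrist'))
E
```

```text
top [ 0.61546897 -0.11800837  0.213     ]
[ 0.61729763 -0.11657725  0.20261845]
6.425 [ 0.61711795 -0.11651452  0.20220525] 0.01870008773569262 [ 0.21521127 -0.55833854  1.92876271] [0.05509075 0.10439967 0.02058273]
```

View pics/w2.png

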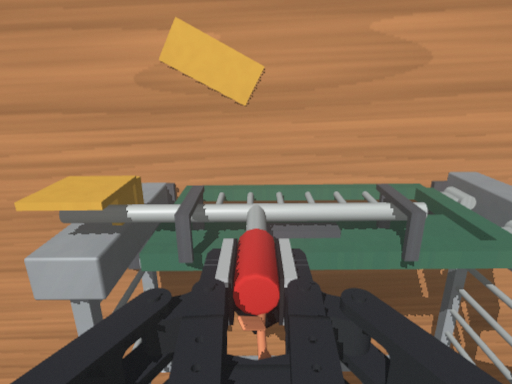

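```bash
python3 - <<'E'
from h import *
p=bot.get_state()['ee_pos']; p0=p.copy()
ey=np.array([np.sin(.045),np.cos(.045),0])
print(bot.move_linear(p0+[0,0,.016],v=0.04,until_force=15))
s=bot.get_state();print(s['time'],s['ee_pos']-p0,s['finger_gap'],s['wrist_force'],s['wrist_torque'])
cv2.imwrite('pics/w3.png',bot.get_image('wrist'))
print(bot.move_linear(p0+[0,0,.016]+ey*.052,v=0.05,until_force=15))
s=bot.get_state();print(s['time'],s['ee_pos']-p0,s['finger_gap'],s['wrist_force'],s['wrist_torque'])
cv2.imwrite('pics/w4.png',bot.get_image('wrist'))
cv2.imwrite('pics/w34.png',np.hstack([cv2.imread('pics/w3.png'),cv2.imread('pics/w4.png')])[::1,::1][150:,:])
im=cv2.imread('pics/w34.png'); cv2.imwrite('pics/w34.png',cv2.resize(im,(800,int(im.shape[0]*800/1024))))
E
```

```text
False
7.0333 [-3.49207295e-05  2.28759677e-05  1.60512325e-02] 0.018868547075308516 [ 1.32414168  0.46769303 -2.8922475 ] [ 0.03958632 -0.25910279  0.06779525]
True
7.6833 [0.00103656 0.02553714 0.01543031] 0.01875664489715546 [ 24.67158198  -4.17107082 -11.42582079] [-0.54984929 -5.25588662  0.0535659 ]
```

View pics/w34.png

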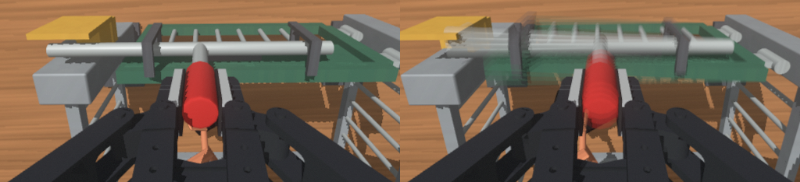

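```bash
python3 - <<'E'
from h import *
s=bot.get_state();print(s['time'],s['ee_pos'],s['finger_gap'],s['wrist_force'],s['wrist_torque'])
bot.hold(0.1)
s=bot.get_state();print(s['time'],s['ee_pos'],s['finger_gap'],s['wrist_force'],s['wrist_torque'])
cv2.imwrite('pics/w5.png',bot.get_image('wrist'))
E
```

```text
7.7333 [ 0.61842325 -0.0913338   0.21779338] 0.018175999501847236 [-22.92982463   2.73280609   8.00394599] [ 0.44765499  4.81747338 -0.15322882]
7.8333 [ 0.61814336 -0.09160628  0.21746053] 0.01852502734556142 [-0.35572793  1.75499834  5.18438438] [ 0.18874236  1.26540367 -0.65186686]
```

View pics/w5.png

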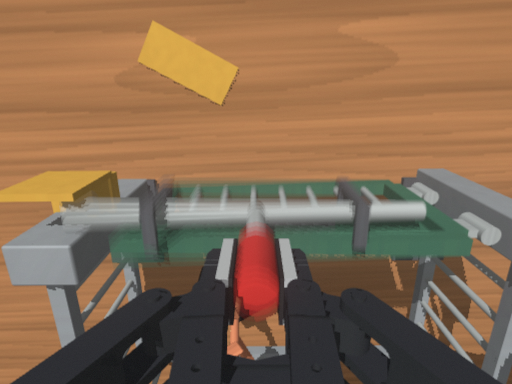

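```bash
python3 - <<'E'
from h import *
p0=np.array([0.61711795,-0.11651452,0.20220525])
ey=np.array([np.sin(.045),np.cos(.045),0])
bot.hold(0.2)
s=bot.get_state();print(s['time'],s['ee_pos']-p0,s['wrist_force'],s['wrist_torque'])
print(bot.move_linear(p0+[0,0,.016]+ey*.053,v=0.03,until_force=30))
s=bot.get_state();print(s['time'],s['ee_pos']-p0,s['finger_gap'],s['wrist_force'],s['wrist_torque'])
bot.hold(.2)
s=bot.get_state();print(s['time'],s['ee_pos']-p0,s['finger_gap'],s['wrist_force'],s['wrist_torque'])
cv2.imwrite('pics/w6.png',bot.get_image('wrist'))
E
```

```text
8.0833 [0.00038518 0.02473706 0.01490709] [-40.11000184   0.05762234  -5.31081254] [-0.087035    4.13826229  0.01852755]
True
8.2917 [-0.0009772   0.02522358  0.01405752] 0.018099960499180594 [-42.08927849  -0.45954189   2.79952471] [-0.2583614   5.22352312  0.45439839]
8.4917 [-7.69273817e-06  2.50061238e-02  1.42335978e-02] 0.018132235798839318 [0.87548373 1.59656795 1.91364182] [ 0.27094505  0.15398547 -0.12876333]
```

View pics/w6.png

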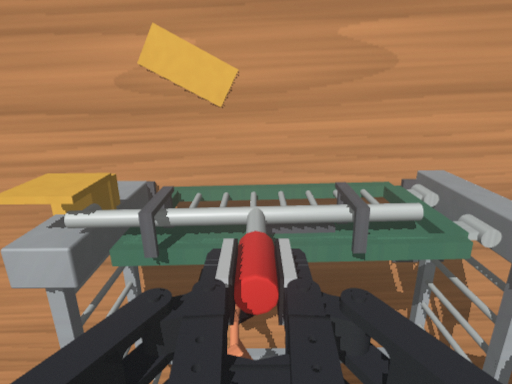

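```bash
python3 - <<'E'
from h import *
p0=np.array([0.61711795,-0.11651452,0.20220525])
for i in range(20):
    bot.hold(.01)
    s=bot.get_state();print(round(s['time'],3),np.round((s['ee_pos']-p0)*1e3,2),np.round(s['wrist_force'],1),np.round(s['wrist_torque'],2))
E
```

```text
8.55 [-0.   24.96 14.22] [1.5 2.8 3.4] [ 0.34  0.1  -0.2 ]
8.558 [-0.   24.95 14.21] [-0.5  2.5  3.5] [ 0.31  0.2  -0.21]
8.567 [1.000e-02 2.493e+01 1.421e+01] [0.6 2.1 3. ] [ 0.32  0.15 -0.21]
8.575 [-2.000e-02  2.495e+01  1.418e+01] [0.4 2.  3.5] [ 0.36  0.18 -0.19]
8.583 [-1.000e-02  2.497e+01  1.420e+01] [0.2 3.2 2.2] [ 0.39  0.19 -0.18]
8.592 [ 0.   24.95 14.16] [0.6 2.3 4.5] [ 0.43  0.2  -0.18]
8.6 [-1.000e-02  2.497e+01  1.419e+01] [0.7 3.5 3. ] [ 0.47  0.15 -0.16]
8.608 [ 0.   24.92 14.17] [0.  3.3 4.3] [ 0.51  0.19 -0.2 ]
8.617 [-1.000e-02  2.491e+01  1.417e+01] [0.  3.4 3.1] [ 0.5   0.22 -0.18]
8.625 [ 0.   24.9  14.18] [-0.4  4.1  3.8] [ 0.49  0.18 -0.24]
8.633 [-1.000e-02  2.491e+01  1.416e+01] [0.  2.9 4.9] [ 0.52  0.12 -0.18]
8.642 [-1.000e-02  2.489e+01  1.416e+01] [-0.1  4.5  3.7] [ 0.53  0.22 -0.23]
8.65 [ 0.   24.91 14.17] [-0.9  4.   4.2] [ 0.55  0.15 -0.16]
8.658 [-0.   24.9  14.18] [0.7 4.2 4.7] [ 0.54  0.17 -0.24]
8.667 [1.000e-02 2.490e+01 1.419e+01] [1.  3.5 3.2] [ 0.6   0.21 -0.21]
8.675 [-0.   24.87 14.18] [-0.2  4.2  5.2] [ 0.61  0.15 -0.23]
8.683 [-2.000e-02  2.487e+01  1.416e+01] [0.6 4.7 3.7] [ 0.63  0.1  -0.24]
8.692 [-0.03 24.89 14.15] [0.3 3.7 4.5] [ 0.68  0.14 -0.2 ]
8.7 [-0.   24.87 14.17] [0.3 4.8 4.9] [ 0.72  0.16 -0.21]
8.708 [-1.000e-02  2.487e+01  1.414e+01] [0.1 4.1 4.2] [ 0.75  0.19 -0.23]
```

```bash
python3 - <<'E'
from h import *
p0=np.array([0.61711795,-0.11651452,0.20220525])
ey=np.array([np.sin(.045),np.cos(.045),0])
def rep():
    s=bot.get_state();print(round(s['time'],3),np.round((s['ee_pos']-p0)*1e3,2),np.round(s['wrist_force'],1),np.round(s['wrist_torque'],2),round(s['finger_gap'],4))
for d in (.030,.036,.042,.048,.053):
    p=p0+[0,0,.016]+ey*d
    p[0]=p0[0]+ey[0]*(d-.025)   # stay at the quiet x
    bot.move_linear(p,v=0.03); rep()
    if np.linalg.norm(bot.get_state()['wrist_force'])>60: break
bot.hold(.1);rep()
cv2.imwrite('pics/w7.png',bot.get_image('wrist'))
E
```

```text
9.067 [ 0.11 30.25 15.62] [ 0.7  0.8 -1.6] [ 0.24 -0.01 -0.24] 0.0181
9.417 [ 0.49 36.33 15.91] [ 0.3  0.4 -2.3] [ 0.26  0.08 -0.15] 0.0184
9.767 [ 0.81 42.32 16.03] [ 1.8  1.1 -2.2] [ 0.25 -0.1  -0.06] 0.0183
10.117 [ 1.03 48.34 15.97] [ 0.2  1.6 -1.4] [ 0.28  0.19 -0.08] 0.0183
10.433 [ 1.23 53.29 15.97] [-0.7  1.9 -2.2] [ 0.21  0.09 -0.13] 0.0182
10.533 [ 1.23 53.15 15.97] [-0.1  1.  -1.8] [ 0.19  0.07 -0.09] 0.0188
```

View pics/w7.png

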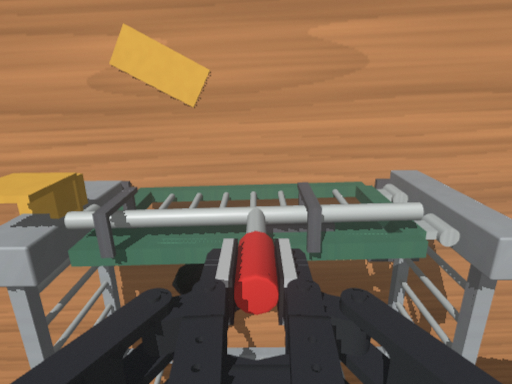

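```bash
cat >> h.py <<'E'
H=np.array([0.646,0.0727,0])
def gatepose(P,th):
    r=R.from_euler('z',-th); return H+r.apply(P-H), ori(-0.045-th)
E
python3 - <<'E'
from h import *
p0=np.array([0.61711795,-0.11651452,0.20220525])
P=bot.get_state()['ee_pos']; np.save('P.npy',P)
def rep(t):
    s=bot.get_state();print(t,round(s['time'],3),np.round(s['ee_pos'],4),np.round(s['wrist_force'],1),np.round(s['wrist_torque'],2),round(s['finger_gap'],4))
    return np.linalg.norm(s['wrist_force'])
for th in (.04,.1,.18,.26,.34,.42,.48):
    p,q=gatepose(P,th); bot.move_linear(p,v=0.03,frame=q)
    if rep(th)>45: print('stop');break
bot.hold(.2);rep('')
for c in ('wrist','top','side'): cv2.imwrite(f'pics/{c}8.png',bot.get_image(c))
for c in ('wrist','top','side'):
  for l in ('gate_edge','stripe_mid','knob','bolt','gate_hinge'):
    if c!='wrist' and l=='bolt':continue
    if l=='bolt': continue
    print(c,l,[(np.round(d['location'],4).tolist(),round(d['conf'],2)) for d in bot.place_of(l,c)[:2]])
im=np.hstack([cv2.imread('pics/top8.png')[80:280,170:370],cv2.imread('pics/side8.png')[120:320,220:420]]);cv2.imwrite('pics/ts8.png',cv2.resize(im,None,fx=2,fy=2,interpolation=2))
print(bot.get_state()['time'])
E
```

```text
0.04 10.925 [ 0.6129 -0.0623  0.2183] [ 1.   0.  -2.2] [ 0.13  0.23 -0.11] 0.0184
0.1 11.35 [ 0.605  -0.0602  0.2183] [ 0.  -0.9 -2.8] [ 0.04  0.14 -0.03] 0.0188
0.18 11.867 [ 0.5946 -0.0564  0.2183] [ 1.9 -1.3 -2.4] [-0.   -0.02 -0.09] 0.0183
0.26 12.383 [ 0.5845 -0.0518  0.2183] [ 2.9 -1.9 -2.3] [-0.04 -0.17 -0.04] 0.0186
0.34 12.9 [ 0.5747 -0.0465  0.2183] [ 3.1 -2.  -1.7] [-0.12 -0.22 -0.03] 0.0184
0.42 13.417 [ 0.5654 -0.0404  0.2183] [ 2.9 -2.3 -1.7] [-0.15 -0.24 -0.1 ] 0.0186
0.48 13.842 [ 0.5588 -0.0355  0.2182] [ 3.9 -2.8 -2.8] [-0.23 -0.38 -0.15] 0.0186
 14.042 [ 0.5588 -0.0354  0.2182] [ 4.  -2.9 -2.2] [-0.28 -0.46 -0.13] 0.0181
wrist gate_edge [([0.5226, -0.161, 0.0147], 0.79)]
wrist stripe_mid [([0.5152, -0.155, 0.0009], 0.94)]
wrist knob [([0.5621, -0.0348, 0.2066], 0.85)]
wrist gate_hinge [([0.6453, 0.0728, -0.0], 0.77)]
top gate_edge [([0.5185, -0.1559, 0.0114], 0.52)]
top stripe_mid [([0.5131, -0.1548, 0.0039], 0.68)]
top knob []
top gate_hinge []
side gate_edge [([0.5174, -0.1566, 0.0031], 0.58), ([0.5215, -0.159, 0.0106], 0.56)]
side stripe_mid [([0.5178, -0.1553, 0.0045], 0.79), ([0.7526, -0.1186, -0.0018], 0.59)]
side knob [([0.5594, -0.0408, 0.2009], 0.62)]
side gate_hinge [([0.6384, 0.0697, 0.0033], 0.71)]
14.7917
```

View pics/wrist8.png

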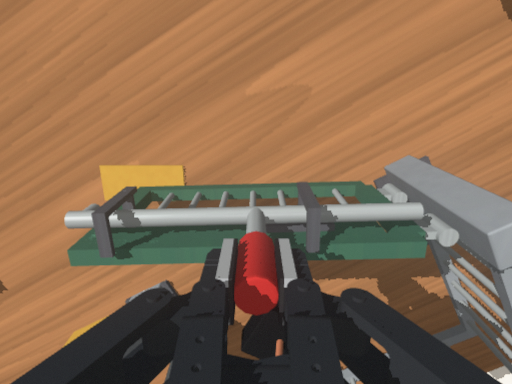

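View pics/ts8.png

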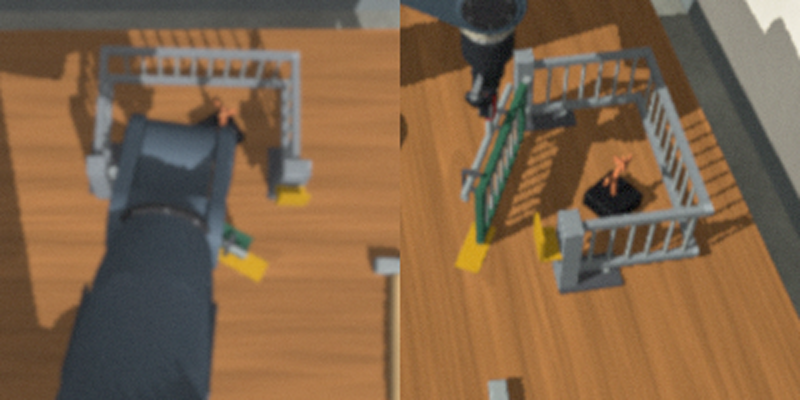

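```bash
python3 - <<'E'
from h import *
P=np.load('P.npy')
p,q=gatepose(P,.505); bot.move_linear(p,v=0.02,frame=q); bot.hold(.4)
s=bot.get_state();print(s['time'],s['ee_pos'],s['wrist_force'],s['finger_gap'])
for c in ('wrist','top','side'):
  im=bot.get_image(c); cv2.imwrite(f'pics/{c}9.png',im)
  for l in ('gate_edge','stripe_mid'):
    print(c,l,[(np.round(d['location'],4).tolist(),round(d['conf'],2), round(float(np.arctan2(.646-d['location'][0],.0727-d['location'][1])),3)) for d in bot.place_of(l,c)[:2]])
im=cv2.imread('pics/side9.png')[200:280,220:330]; cv2.imwrite('pics/s9.png',cv2.resize(im,None,fx=6,fy=6,interpolation=2))
f=lambda c,p:None
m=bot.camera_model('side'); fo=192/np.tan(np.radians(m['vfov']/2))
for th in (.46,.48,.50,.52):
    e=H+R.from_euler('z',-.045-th).apply([0,-.26,.012]); d=R.from_quat(m['rotation']).inv().apply(e-m['xyz'])
    print(th,((d[:2]/d[2]*fo+[m['cx'],m['cy']])-[220,200])*6)
E
```

```text
15.5167 [ 0.55603729 -0.03316422  0.21817013] [ 3.28330777 -3.277542   -1.95485566] 0.01844971514547492
wrist gate_edge [([0.5148, -0.1584, 0.0121], 0.69, 0.516)]
wrist stripe_mid [([0.5139, -0.1538, -0.0023], 0.55, 0.528), ([0.7544, -0.1103, 0.0011], 0.31, -0.535)]
top gate_edge [([0.5125, -0.1515, 0.0137], 0.78, 0.537)]
top stripe_mid [([0.513, -0.1539, 0.0037], 0.47, 0.531)]
side gate_edge []
side stripe_mid [([0.5156, -0.1558, 0.0009], 0.56, 0.519)]
0.46 [235.06370144 246.84187218]
0.48 [225.90608549 244.19559713]
0.5 [216.82986769 241.39766187]
0.52 [207.83968594 238.4499646 ]
```

View pics/s9.png

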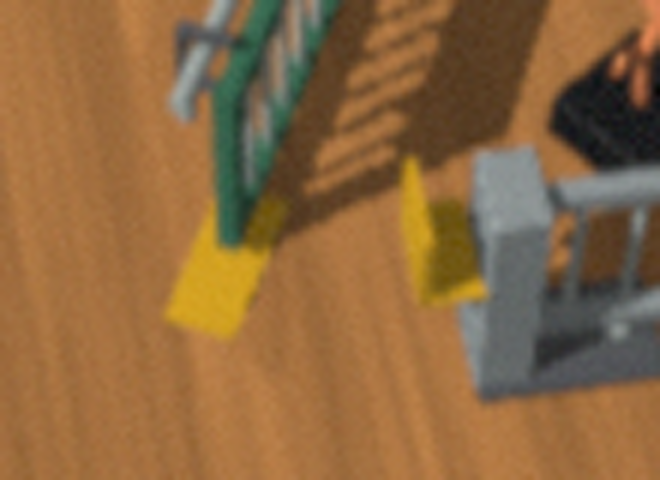

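View pics/wrist9.png

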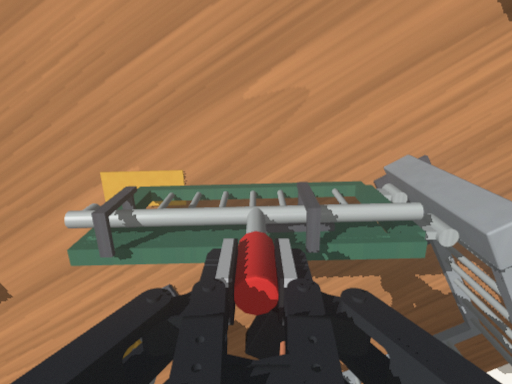

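```bash
python3 - <<'E'
from h import *
bot.hold(.5)
s=bot.get_state();print(s['time'],s['ee_pos'],s['wrist_force'],s['finger_gap'])
bot.get_image('side')
for l in ('jar','hammer','sculpture'): print(l,[(np.round(d['location'],4).tolist(),round(d['conf'],2)) for d in bot.place_of(l,'side')[:1]])
bot.close_job()
E
```

```text
16.4667 [ 0.55603685 -0.03317317  0.21818691] [ 3.99780766 -2.61355349 -2.61411107] 0.01831581856489407
jar [([0.4003, 0.3254, -0.0006], 0.58)]
hammer [([0.383, -0.4221, 0.0013], 0.9)]
sculpture [([0.7516, -0.1134, -0.0022], 0.8)]
the job is handed in; nothing more can be done
```

I opened the gate and handed the job in at about 16.5 s of the 38 s allowed. The gripper still holds the knob, with the gate's free edge over the yellow stripe.

- **Bolt:** I gripped the red knob, lifted it about 16 mm and drew it back about 53 mm; it is out of the keeper from 42 mm. The grip stayed steady at about 18.4 mm opening.
- **Vibration while drawing:** The draw stopped early twice. The gate shook in its play and tripped my force limits, with the readings I took reaching about 42 N at the wrist (limit 120 N). It settled, and I finished the draw slowly with forces of about 2–3 N. I have no separate reading of contact force on the arm or gripper body.
- **Swing:** I swung the gate to 0.48 rad, then to 0.505 rad by my commanded angle. After the first stop the edge still showed about 6 mm short of the stripe's middle.
- **Gate position:** The side picture puts the edge within about 3 mm of the stripe's middle. The networks' readings of the edge disagree, from about 3 mm short (wrist camera) to 2 mm past (top camera). The side camera did not find the edge in the last check. The stripe is 20 mm either side of its middle. The arm holds steady against a spring load of about 5 N.
- **Other objects:** The jar and hammer were found within 5 mm of their first readings. The sculpture read about 6 mm off, slightly more than the network's stated error. That was a different camera from the first reading, and nothing came near the sculpture.

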